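# Load a culture tube into a tube reader past its spring-return flap

## Robot

A 6-joint arm with a two-finger parallel gripper is mounted at the origin on a cart in front of the work surface, level with it; the furniture and walls round the work are solid. World frame = base frame: x ahead of the robot, y to its left, z up, the work surface at z = 0. Lengths are in mm, angles in rad, forces in N, time in s.
With the tool pointing down it reaches from about 400 to 925 mm from the base axis. Payload 12.5 kg.
Tool frame: the origin (TCP) lies midway between the tips of the shut fingers; the grasp point (between the pads) lies 19 mm behind it; z points along the fingers, y is the line along which they close (so a half turn about z gives the same grasp; the last joint's range is limited). The gripper opens to 95 mm and grips with 3 to 60 N. Pads are 20 mm wide; open, the fingers measure 119 mm over their backs; the gripper's body (75 mm by 180 mm) begins 59 mm behind the grasp point.
Start: joints at [-1.319, 0.491, 1.559, -0, 1.092, -0.106], TCP at [218.908, -585.428, 214.661] pointing down, gripper open.
Joint ranges: [-3.1, 3.1], [-0.84, 2.19], [0.05, 2.79], [-1.13, 4.28], [0.06, 2.93], [-2.69, 2.69]. Speed limits (rad/s): [2.22, 2.22, 2.79, 3.14, 3.14, 3.14].

## Interface

Orientations are given as [roll, pitch, yaw] about the fixed x, y, z axes, in that order (R = Rz(yaw) Ry(pitch) Rx(roll)).
In Python, from cell import state, viewer, env, models gives the robot as it stands. The module is installed in compiled form; this text tells all that it offers.
- The arm moves only by the tool arm_command, never from a script. Its argument "rows" is a list of rows, each a list of 2 entries, a list of its own where there are three numbers: the shift along the tool's x, y, z normalised to -1 to 1, where 1 is 0.25 m, then the turn about the tool's z normalised to -1 to 1, where 1 is pi rad. A call has exactly 5 rows; each row shifts and turns the commanded pose from where the row before left it, along the tool's axes as they then stand; what a row does not reach is not made up. A row lasts 1/10 s, in which the tool goes at most 50 mm and 8.59 degrees, less where a joint would pass 70% of its speed; a pose out of reach is approached as far as the arm can. A call with a number of a shift or a turn outside -1 to 1 is refused whole. A call with a gripper value outside its range is refused whole. "claw" is the opening, from 0 (shut) to 1 (fully open), set as the call begins (left out, the last holds). The fingers move at their own pace and stop on an object; the grip force is fixed at half the most. Time passes only in rows, so rows that do not move let the fingers close, or fill a call up. It gives the time, the measured TCP pose, the force, the opening and the grip force at its end, in the units of the state.
- state(): the state, without advancing time (a new reading comes with each control period).
- viewer.read_camera(name): name is "scene" or "top" or "wrist"; returns (picture, depth): 420x560x3 uint8, red, green, blue; 420x560 float32, mm along the optical axis (not along the pixel's ray), 0 where there is no reading.
- viewer.get_calibration(name): a dict with "camera_matrix" (3x3 intrinsics, pixels), "world_to_cam" (4x4, takes a point from world to camera coordinates). Camera axes: x right, y up, looking along -z (the intrinsics and any distortion apply to the point x, -y, -z); pixel columns grow to the right and rows downward; lengths in mm; the calibration is good to about 2 mm. A picture is of the moment at which its call begins: read the wrist's pose just before it. get_calibration takes no time and is no camera call; for the wrist camera it gives the pose at the moment of the call.
- env.job_done(): hands the job in; it is judged then, once.
Trained networks look in the newest picture that a camera, given by its name, has taken for a name from the list of things; names that differ only in an ending like _2 or _b are one class to them, and where a whole thing is asked for, a point or a joint stands for the part that bears it (a point fixed in the world has none). Each returns a list of dicts, best first, with "confidence" (0 to 1); they miss things now and then, are a little off and sometimes report something else, mostly with a low value. They report only what shows in the picture. A call takes as long as a camera call.
- models.search_frame(camera, label): "position" ([x, y, z] in mm, in world coordinates, good to about 4 mm: the middle of the surface that is visible of it).
- models.mark_of(camera, label): "position" ([x, y, z] in mm, in world coordinates, good to about 4 mm: a listed point, or the origin of a listed thing).
The state is a dict: "t": time; "joints": joint angles; "qvel": joint speeds; "tau": joint torques, N m; "eef_pos": TCP position; "tcp_rot": TCP orientation; "ft_force": force on the tool from outside, world axes, zero at the start; "moment": the same for the moment, N m; "opening": opening from 0.0 (shut) to 1.0 (fully open); "grip_force": force on a finger pad.
Only numpy, scipy, OpenCV 4.12 (cv2) and the standard library are available. Lean on these libraries where they do the work, as an engineer would, in place of code of your own. Each camera call takes 0.05 s, during which the arm holds its last target. There are 200 camera calls.

## Task

Take the culture tube with the yellow band out of the white stand and load it into the tube reader: with the tube, push the reader's spring-return flap open and hold it open while you lower the tube upright into the sample pocket, until you feel it stand on the stop inside, whose height was left by the last user and cannot be seen. Let go only then, and withdraw straight up so that the flap springs fully shut over the tube. The tube is glass: do not let it drop inside the reader, not even by a few millimetres, do not press it hard against the reader, and leave the other tubes, the jar and the flask as they are.

Things in the scene. Friction and masses are not known exactly. Their poses are not given: they have to be found in the camera images.
- tube_mid (a point): Centre, half-way up, of the glass culture tube with the yellow band: 132 mm long over all, 16 mm in diameter at the round foot, widening to the black cap (20 mm in diameter, the top 22 mm); about 14 to 30 g. z runs from foot to cap: foot 66 mm below this point, cap's top 66 mm above; the yellow band is just below the cap. It stands in one of three places of the white stand
- tube_b_mid (a point): Centre, half-way up, of another black-capped tube of the same size, without band, in the stand; leave it
- tube_c_mid (a point): Centre, half-way up, of a third such tube without band, in the stand; leave it
- stand: White tube stand, fixed to the bench: 64 mm along its x, 156 mm along its y, 65 mm high. Origin at the centre of its underside. Its three places lie in a row along its y, 48 mm apart, and the tubes' feet stand 8 mm above the bench; across the row (its x) the tubes are free for the fingers
- jar_mid (a point): Centre, half-way up, of the white jar with screw lid, 98 mm in diameter and 104 mm high; leave it
- flask_mid (a point): Centre, half-way up, of the conical flask with cotton plug, 60 mm in diameter and 134 mm high; leave it
- reader: The tube reader, fixed to the bench: white housing with a blue flap in front. Origin on the axis of its sample pocket, at bench level; x points to its back (the flap is on the -x side), y to its left, z up. 144 mm wide (72 mm either side of the axis) and 153 mm deep behind the axis; its flat top is 176 mm above the bench
- pocket (a point): Point on the pocket axis 94 mm above the bench, where the 20 mm square pocket begins; a lead-in 18 mm high widens it above. The stop in the pocket, a hard rubber disc that does not give, lies 73 to 52 mm below this point, anywhere between, hidden and unmeasured: a tube standing on it has its centre from 7 mm below to 14 mm above this point and its cap's top 4 to 25 mm below the mouth point
- flap_edge (a point): Middle of the edge of the flap's 12 mm wide tongue; shut, it lies 8 mm behind the pocket axis at mouth height and covers the pocket. Beside it the edge is set back 8 mm as finger notches. From here the slippery flap top slopes up and forward at 46 degrees to the lip: a tube pressed straight down on it over the axis, foot first, wedges the flap outward (some 4 to 12 N), then slides down along the rib
- reader_mouth (a point): Point on the pocket axis 178 mm above the bench, at the throat under the flap's inner edge; axes as the reader's. The bay below it is 126 mm wide along y (63 mm either side of the axis) and 18 mm deep behind the axis, open above once the flap is pushed aside. Behind a tube a guide rib 12 mm wide stands 11 mm behind the axis, up to 8 mm above this point
- flap (a joint): Angle of the flap, rad: 0 shut, up to 0.55 as its top swings outward (to the reader's -x). Hinge along the reader's y, 20 mm in front of the pocket axis and 24 mm above the bench. Its spring shuts it with 0.2 N m plus 0.4 N m per rad. It clears a tube at about 0.13 rad, rides on fingers that are in the bay and springs shut when they leave; as the cap sinks under its tongue it snaps over the cap and pushes it down with up to 12 N for a few mm
- flap_lip (a point): Middle of the flap's outer lip, its rounded top edge, 120 mm long along y; shut, it lies 31 mm in front of the pocket axis and 221 mm above the bench

How it is judged:
By the outcome, as a careful person would: the job done as asked, in the order asked, and still so for the second after the job is handed in, with the robot touching nothing.
It also fails if it takes over 67 s, if anything falls off the work surface, if the arm or the gripper's body presses on something with over 40 N, if the wrist force passes 120 N, or if a joint passes its speed limit or range.

## Working session

There is one attempt and no reset: what is moved stays moved. The work goes in short steps, Python scripts to look and compute and a tool call to move; the robot and the scene stay as the last step left them, time stands still between calls to the robot, and variables do not carry over. Pictures are saved under pics/ and viewed, at most 10 in all, crops included, and the job is handed in when it is done.

Besides the shell and the picture viewer there is one more tool, called as a command line: name --argument value ..., lists and objects as JSON in quotes. arm_command: Moves the arm, as the interface text tells. Scaled input: -1 to 1 covers 0.25 m each way for a shift and pi rad each way for a turn. Its arguments: {"type":"object","properties":{"rows":{"type":"array","items":{"type":"array"}},"claw":{"type":"number"}},"required":["rows"]}

```bash
mkdir -p pics
cat > h.py <<'E'
from cell import state, viewer, env, models
import numpy as np, cv2
def show():
    s=state(); print({k:np.round(s[k],3).tolist() for k in ("t","joints","eef_pos","tcp_rot","ft_force","moment","opening","grip_force")})
def world(cam,u,v,d):
    c=viewer.get_calibration(cam);K=np.array(c["camera_matrix"]);W=np.linalg.inv(np.array(c["world_to_cam"]))
    p=np.array([(u-K[0,2])/K[0,0]*d,-(v-K[1,2])/K[1,1]*d,-d,1]);return (W@p)[:3]
def cloud(cam,depth):
    c=viewer.get_calibration(cam);K=np.array(c["camera_matrix"]);W=np.linalg.inv(np.array(c["world_to_cam"]))
    v,u=np.mgrid[:depth.shape[0],:depth.shape[1]];d=depth
    P=np.stack([(u-K[0,2])/K[0,0]*d,-(v-K[1,2])/K[1,1]*d,-d],-1)
    return P@W[:3,:3].T+W[:3,3]
E
python3 - <<'E'
from h import *
show()
ims=[]
for c in ("scene","top"):
    im,d=viewer.read_camera(c); np.save(c+".npy",d); cv2.imwrite(c+"_im.png",im[:,:,::-1]); ims.append(im)
    for l in ("tube_mid","tube_b_mid","stand","reader","reader_mouth","flap_edge","flap_lip","jar_mid","flask_mid"):
        r=models.mark_of(c,l); print(c,l,[(np.round(x["position"]).tolist(),round(x["confidence"],2)) for x in r[:4]])
    print(d[d>0].min(),d.max(),viewer.get_calibration(c).keys())
m=np.vstack([cv2.resize(i,(700,525))[:, :] for i in ims]);
cv2.imwrite("pics/a.png",cv2.resize(np.hstack(ims),(800,300))[:,:,::-1])
cv2.imwrite("pics/scene.png",ims[0][:,:,::-1]);cv2.imwrite("pics/top.png",ims[1][:,:,::-1])
E
```

```text
{'t': 0.0, 'joints': [-1.319, 0.492, 1.559, 0.0, 1.092, -0.106], 'eef_pos': [218.867, -585.166, 214.039], 'tcp_rot': [-3.14, -0.0, 0.358], 'ft_force': [-0.019, 0.129, 0.29], 'moment': [-0.011, -0.015, -0.037], 'opening': 1.0, 'grip_force': 0.0}
scene tube_mid [([549.0, 136.0, -2.0], 0.6), ([456.0, -127.0, 70.0], 0.53)]
scene tube_b_mid [([548.0, -170.0, 68.0], 0.52), ([422.0, -372.0, 49.0], 0.52)]
scene stand [([507.0, -148.0, -0.0], 0.77)]
scene reader [([548.0, 138.0, 1.0], 0.75), ([548.0, 132.0, 181.0], 0.71)]
scene reader_mouth [([551.0, 137.0, 178.0], 0.59)]
scene flap_edge []
scene flap_lip []
scene jar_mid [([423.0, -370.0, 50.0], 0.81)]
scene flask_mid []
769.3155 2701.8347 dict_keys(['camera_matrix', 'world_to_cam'])
top tube_mid [([462.0, -128.0, 70.0], 0.44)]
top tube_b_mid [([507.0, -155.0, 75.0], 0.57), ([550.0, -173.0, 74.0], 0.46)]
top stand [([507.0, -149.0, 3.0], 0.8)]
top reader [([548.0, 141.0, -1.0], 0.88)]
top reader_mouth [([548.0, 138.0, 177.0], 0.88)]
top flap_edge [([559.0, 135.0, 181.0], 0.86), ([505.0, -150.0, 4.0], 0.47)]
top flap_lip [([516.0, 132.0, 219.0], 0.94)]
top jar_mid [([424.0, -368.0, 53.0], 0.58), ([506.0, -150.0, 3.0], 0.36)]
top flask_mid [([484.0, 352.0, 68.0], 0.77), ([508.0, -150.0, 1.0], 0.52)]
907.326 2586.0955 dict_keys(['camera_matrix', 'world_to_cam'])
```

View pics/scene.png

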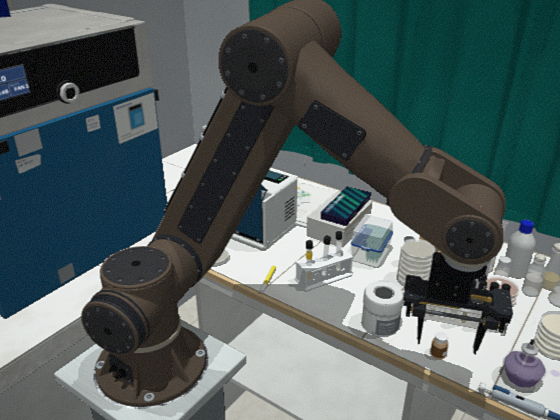

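View pics/top.png

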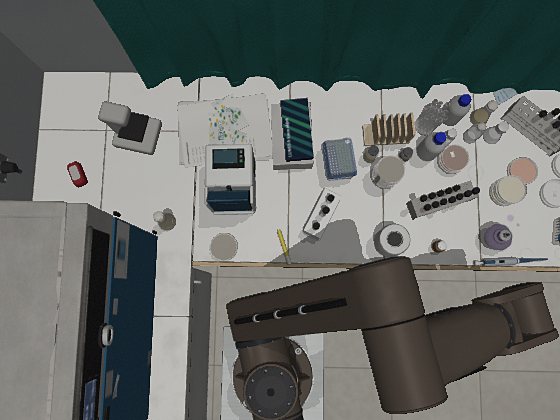

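Run:
```python
from h import *
for cam in ("scene","top"):
    d=np.load(cam+".npy");P=cloud(cam,d);im=cv2.imread(cam+"_im.png")
    ok=(d>0)
    # caps top
    for lo,hi,nm in((135,146,"caps"),):
        m=ok&(P[...,2]>lo)&(P[...,2]<hi)&(abs(P[...,1]+150)<90)&(abs(P[...,0]-507)<90)
        n,l,st,ce=cv2.connectedComponentsWithStats(m.astype(np.uint8))
        for i in range(1,n):
            if st[i,4]>8:
                q=P[l==i]; print(cam,nm,ce[i].round(),st[i,4],q.mean(0).round(1),q.min(0).round(),q.max(0).round())
    # reader top
    m=ok&(abs(P[...,2]-176)<4)&(abs(P[...,1]-138)<110)&(P[...,0]>500)
    if m.sum()>50:
        r=cv2.minAreaRect(P[m][:,:2].astype(np.float32)); print(cam,"readertop",m.sum(),r, P[m][:,2].mean())
    m=ok&(P[...,2]>214)&(P[...,2]<226)&(abs(P[...,1]-138)<100)&(abs(P[...,0]-516)<60)
    if m.sum()>20: print(cam,"lip",m.sum(),cv2.minAreaRect(P[m][:,:2].astype(np.float32)),P[m].mean(0))
    # yellow
    h=cv2.cvtColor(im,cv2.COLOR_BGR2HSV); m=(ok&(h[...,0]>20)&(h[...,0]<35)&(h[...,1]>120)&(P[...,2]>80)&(P[...,2]<150))
    print(cam,"yellow",m.sum(),P[m].mean(0) if m.any() else 0)
```

```text
scene caps [338. 233.] 27 [ 540.1 -168.7  139. ] [ 529. -178.  136.] [ 550. -160.  142.]
scene caps [327. 238.] 34 [ 502.3 -155.5  138.6] [ 492. -166.  135.] [ 513. -146.  142.]
scene caps [308. 242.] 33 [ 454.7 -127.8  138.8] [ 443. -136.  135.] [ 464. -116.  141.]
scene readertop 544 ((735.6172485351562, 120.88895416259766), (452.5115966796875, 134.17941284179688), 16.247133255004883) 176.1979754967827
scene yellow 35 [ 456.80779045 -143.54827264   99.84911824]
top caps [331. 197.] 32 [ 545.6 -168.5  139.8] [ 537. -176.  135.] [ 555. -160.  145.]
top caps [326. 209.] 32 [ 508.9 -154.4  140.1] [ 499. -164.  136.] [ 518. -145.  146.]
top caps [316. 225.] 32 [ 460.3 -124.6  140. ] [ 451. -134.  136.] [ 469. -115.  145.]
top readertop 1475 ((726.5797119140625, 136.48272705078125), (424.1376647949219, 216.1276092529297), 0.48968029022216797) 176.1124270125366
top lip 143 ((523.7432250976562, 138.4517364501953), (18.266490936279297, 119.06896209716797), 2.4576938152313232) [522.34149885 137.31837568 220.1755439 ]
top yellow 5 [ 476.16034013 -216.42515011  118.07876032]
```

The scene picture shows the yellow band on the left tube at pixel (308,245), so the target is at about (461,-126). The top picture shows the reader near (230,178), the stand at (320,212), and a clear path between them. The middle cap looks off-centre in its row, so I'll check it from close by. Approaching now.

arm_command --rows '[[[0.104, -0.092, -0.004], 0], [[0.104, -0.092, -0.004], 0], [[0.104, -0.092, -0.004], 0], [[0.104, -0.092, -0.004], 0], [[0.104, -0.092, -0.004], 0]]' --claw 1

```text
t: 1.5
eef_pos: [300.9, -431.0, 219.8]
tcp_rot: [3.141, -0.0, 0.358]
ft_force: [0.6, -0.5, 0.3]
opening: 1.003
grip_force: 0.0
```

arm_command --rows '[[[0.104, -0.092, -0.004], 0], [[0.104, -0.092, -0.004], 0], [[0.104, -0.092, -0.004], 0], [[0.104, -0.092, -0.004], 0], [[0.104, -0.092, -0.004], 0]]'

```text
t: 2.0
eef_pos: [382.4, -277.7, 224.8]
tcp_rot: [3.141, -0.0, 0.358]
ft_force: [0.3, -0.9, -0.8]
opening: 1.001
grip_force: 0.0
```

arm_command --rows '[[[0.104, -0.092, -0.004], 0], [[0.104, -0.092, -0.004], 0], [[0.104, -0.092, -0.004], 0], [[0.104, -0.092, -0.004], 0], [[0.104, -0.092, -0.004], 0.046]]'

```text
t: 2.5
eef_pos: [463.9, -124.3, 229.9]
tcp_rot: [3.141, -0.0, 0.213]
ft_force: [0.0, -0.4, 0.0]
opening: 1.002
grip_force: 0.0
```

arm_command --rows '[[[0, 0, 0], 0.046], [[0, 0, 0], 0.046], [[0, 0, 0], 0.046], [[0, 0, 0], 0.046], [[0, 0, 0], 0.036]]'

```text
t: 3.0
eef_pos: [463.4, -125.6, 229.7]
tcp_rot: [3.142, -0.0, -0.484]
ft_force: [0.3, 0.3, -0.2]
opening: 0.999
grip_force: 0.0
```

Run:
```python
from h import *
show()
im,d=viewer.read_camera("wrist");P=cloud("wrist",d);cv2.imwrite("pics/w1.png",im[:,:,::-1]);np.save("w1.npy",P)
print([(np.round(x["position"]).tolist(),round(x["confidence"],2)) for x in models.mark_of("wrist","tube_mid")])
print([(np.round(x["position"]).tolist(),round(x["confidence"],2)) for x in models.mark_of("wrist","stand")])
m=(d>0)&(P[...,2]>134)&(P[...,2]<146)&(abs(P[...,1]+150)<90)&(abs(P[...,0]-507)<90)
n,l,st,ce=cv2.connectedComponentsWithStats(m.astype(np.uint8))
for i in range(1,n):
    if st[i,4]>30:
        q=P[l==i]; print(ce[i].round(),st[i,4],q.mean(0).round(1),q.min(0).round(1),q.max(0).round(1))
```

```text
{'t': 3.0, 'joints': [-0.402, 0.268, 1.882, -0.0, 0.991, 1.652], 'eef_pos': [463.438, -125.645, 229.727], 'tcp_rot': [3.142, -0.0, -0.484], 'ft_force': [0.282, 0.3, -0.197], 'moment': [0.081, -0.01, 0.01], 'opening': 0.999, 'grip_force': 0.0}
[([462.0, -129.0, 73.0], 0.82)]
[([507.0, -148.0, 2.0], 0.57)]
[280. 104.] 497 [ 542.6 -169.7  138.8] [ 532.6 -179.5  136.2] [ 552.6 -159.9  141.3]
[285. 153.] 450 [ 505.3 -155.3  138.8] [ 494.9 -165.3  134.3] [ 515.3 -145.   141.2]
[281. 215.] 394 [ 458.1 -125.8  138.7] [ 447.4 -135.7  134.1] [ 467.5 -115.3  140.7]
```

View pics/w1.png

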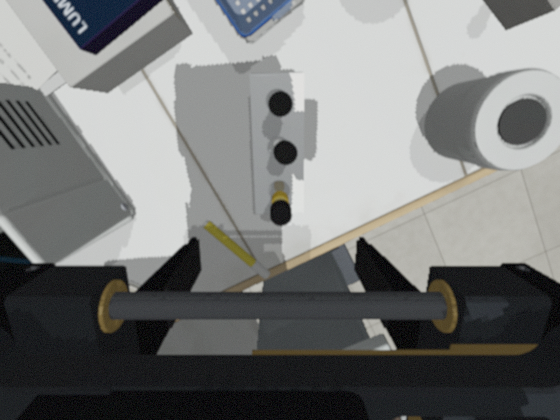

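Run:
```python
from h import *
c=viewer.get_calibration("wrist");W=np.linalg.inv(c["world_to_cam"]);print(W.round(2))
P=np.load("w1.npy");im=cv2.imread("pics/w1.png");h=cv2.cvtColor(im,cv2.COLOR_BGR2HSV)
m=(h[...,0]>18)&(h[...,0]<36)&(h[...,1]>100);m[220:]=0;m[:,:265]=0;m[:,:]&=True
m[:,300:]=0;q=P[m];print(len(q),q.mean(0).round(1),q.min(0).round(1),q.max(0).round(1))
# stand top z~65
m=(abs(P[...,2]-65)<4)&(abs(P[...,1]+150)<110)&(abs(P[...,0]-507)<110)
n,l,st,ce=cv2.connectedComponentsWithStats(m.astype(np.uint8));i=1+st[1:,4].argmax();print(cv2.minAreaRect(P[l==i][:,:2].astype(np.float32)),st[i])
```

```text
[[-4.6000e-01  8.5000e-01  2.5000e-01  5.3295e+02]
 [-8.9000e-01 -4.4000e-01 -1.3000e-01 -1.6119e+02]
 [-0.0000e+00 -2.8000e-01  9.6000e-01  3.9920e+02]
 [ 0.0000e+00  0.0000e+00  0.0000e+00  1.0000e+00]]
146 [ 465.6 -128.9  103.6] [ 458.2 -135.    81.8] [ 468.5 -119.8  128.6]
((506.6519775390625, -148.52716064453125), (55.68782424926758, 151.94215393066406), 63.378501892089844) [ 249   72   55  143 5522]
```

Seen from the camera pose (on the far side of the row), the view is consistent. The banded cap is at pixel (281,215), around (458.5,-126) with its top at 139, and it leans a little in the stand. Descending to grip the cap.

arm_command --rows '[[[-0.003, 0.002, 0.096], 0], [[-0.003, 0.002, 0.096], 0], [[-0.003, 0.002, 0.096], 0], [[-0.003, 0.002, 0.096], 0], [[-0.003, 0.002, 0.096], 0]]'

```text
t: 3.65
eef_pos: [458.9, -126.2, 108.8]
tcp_rot: [3.142, -0.001, -0.474]
ft_force: [0.8, 0.2, 0.6]
opening: 0.999
grip_force: 0.0
```

arm_command --rows '[[[0, 0, 0.002], 0], [[0, 0, 0], 0], [[0, 0, 0], 0], [[0, 0, 0], 0], [[0, 0, 0], 0]]' --claw 0.1

```text
t: 4.15
eef_pos: [459.2, -126.3, 109.9]
tcp_rot: [-3.142, -0.002, -0.477]
ft_force: [0.4, 0.5, -0.7]
opening: 0.639
grip_force: 0.0
```

arm_command --rows '[[[0, 0, 0], 0], [[0, 0, 0], 0], [[0, 0, 0], 0], [[0, 0, 0], 0], [[0, 0, 0], 0]]'

```text
t: 4.65
eef_pos: [458.9, -126.2, 109.1]
tcp_rot: [3.142, -0.0, -0.478]
ft_force: [0.3, -0.7, 0.5]
opening: 0.216
grip_force: 0.0
```

arm_command --rows '[[[0, 0, 0], 0], [[0, 0, 0], 0], [[0, 0, 0], 0], [[0, 0, 0], 0], [[0, 0, 0], 0]]' --claw 0

```text
t: 5.15
eef_pos: [458.9, -126.2, 109.1]
tcp_rot: [3.142, -0.0, -0.478]
ft_force: [0.0, -0.1, -0.7]
opening: 0.197
grip_force: 30.0
```

arm_command --rows '[[[0, 0, -0.01], 0], [[0, 0, -0.02], 0], [[0, 0, -0.04], 0], [[0, 0, -0.06], 0], [[0, 0, -0.06], 0]]'

```text
t: 5.65
eef_pos: [458.9, -126.2, 157.8]
tcp_rot: [3.142, -0.0, -0.478]
ft_force: [-0.0, 0.5, 0.7]
opening: 0.197
grip_force: 30.0
```

Run:
```python
from h import *
show()
im,d=viewer.read_camera("scene");P=cloud("scene",d);np.save("s2.npy",P);cv2.imwrite("s2.png",im[:,:,::-1])
cv2.imwrite("pics/s2.png",cv2.resize(im[150:300,240:420,::-1],None,fx=4,fy=4,interpolation=cv2.INTER_CUBIC))
```

```text
{'t': 5.65, 'joints': [-0.407, 0.358, 1.981, -0.0, 0.802, 1.641], 'eef_pos': [458.885, -126.182, 157.842], 'tcp_rot': [3.142, -0.0, -0.478], 'ft_force': [-0.031, 0.546, 0.694], 'moment': [0.086, 0.002, 0.02], 'opening': 0.197, 'grip_force': 30.0}
```

View pics/s2.png

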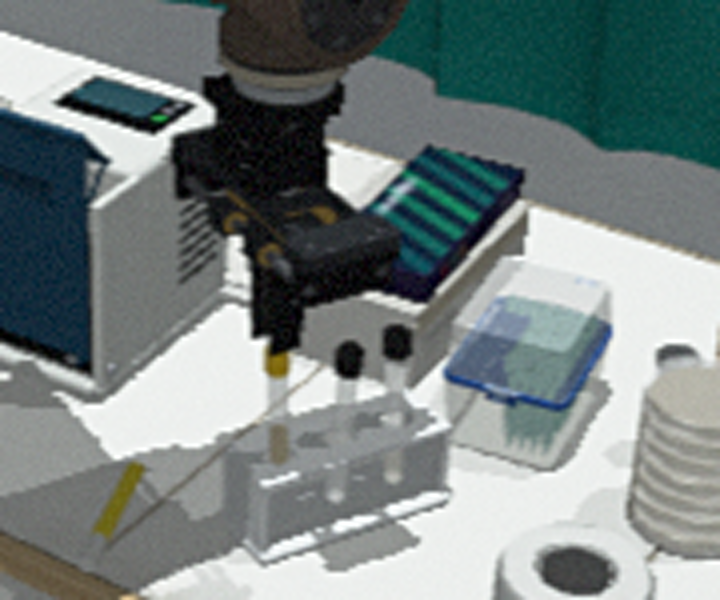

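The tube is held and upright, with its band showing below the fingers at crop pixel (278,360). The other two tubes are still in the stand. Lifting, turning to the reader's heading, and carrying it over the reader.

arm_command --rows '[[[0, 0, -0.15], -0.03], [[0, 0, -0.15], -0.03], [[0, 0, -0.15], -0.03], [[0, 0, -0.15], -0.03], [[0, 0, -0.15], -0.032]]'

```text
t: 6.2
eef_pos: [458.5, -126.0, 346.1]
tcp_rot: [3.141, -0.001, 0.004]
ft_force: [0.5, -0.4, -0.8]
opening: 0.198
grip_force: 30.0
```

arm_command --rows '[[[0.02, -0.06, 0], 0], [[0.036, -0.106, 0], 0], [[0.036, -0.106, 0], 0], [[0.036, -0.106, 0], 0], [[0.036, -0.106, 0], 0]]'

```text
t: 6.7
eef_pos: [500.0, -4.1, 344.4]
tcp_rot: [3.141, -0.0, -0.0]
ft_force: [0.2, -1.0, 0.6]
opening: 0.193
grip_force: 30.0
```

arm_command --rows '[[[0.036, -0.106, 0], 0], [[0.036, -0.106, 0], 0], [[0.036, -0.106, 0], 0], [[0.036, -0.106, 0], 0], [[0.02, -0.06, 0], 0]]'

```text
t: 7.2
eef_pos: [541.2, 117.4, 344.2]
tcp_rot: [-3.142, -0.0, 0.001]
ft_force: [0.6, 0.1, -0.5]
opening: 0.202
grip_force: 30.0
```

Run:
```python
from h import *
show()
im,d=viewer.read_camera("wrist");P=cloud("wrist",d);cv2.imwrite("pics/w3.png",im[:,:,::-1]);np.save("w3.npy",P)
for l in ("reader","reader_mouth","flap_edge","flap_lip","pocket","tube_mid"):
    print(l,[(np.round(x["position"],1).tolist(),round(x["confidence"],2)) for x in models.mark_of("wrist",l)])
m=(d>0)&(abs(P[...,2]-176)<5)&(abs(P[...,1]-138)<110)&(P[...,0]>500)
n,l,st,ce=cv2.connectedComponentsWithStats(m.astype(np.uint8));i=1+st[1:,4].argmax();q=P[l==i]
print("top",cv2.minAreaRect(q[:,:2].astype(np.float32)),np.percentile(q,[1,50,99],axis=0).round(1))
for y in range(70,210,20):
    r=q[abs(q[:,1]-y)<3]; print(y,len(r),np.percentile(r[:,0],[2,98]).round(1) if len(r) else 0)
```

```text
{'t': 7.2, 'joints': [0.094, 0.281, 1.543, 0.0, 1.318, 1.664], 'eef_pos': [541.18, 117.398, 344.205], 'tcp_rot': [-3.142, -0.0, 0.001], 'ft_force': [0.567, 0.053, -0.497], 'moment': [0.05, 0.019, -0.037], 'opening': 0.202, 'grip_force': 30.0}
reader []
reader_mouth [([546.7, 135.1, 175.9], 0.83)]
flap_edge [([556.6, 141.0, 183.7], 0.69)]
flap_lip [([520.7, 134.1, 218.5], 0.96), ([544.7, 115.5, 307.7], 0.44)]
pocket [([548.2, 134.6, 95.8], 0.83)]
tube_mid [([547.1, 116.2, 307.7], 0.98), ([545.2, 136.0, 175.5], 0.31)]
top ((628.8335571289062, 141.77523803710938), (136.7011260986328, 140.68153381347656), 2.2682478427886963) [[568.7  73.7 172. ]
 [636.9 141.5 175.7]
 [695.5 210.1 179.5]]
70 107 [572.2 654.7]
90 724 [572.3 696.4]
110 706 [571.4 694.9]
130 734 [571.  694.4]
150 723 [570.5 694. ]
170 727 [568.8 693.3]
190 688 [568.8 692.4]
```

View pics/w3.png

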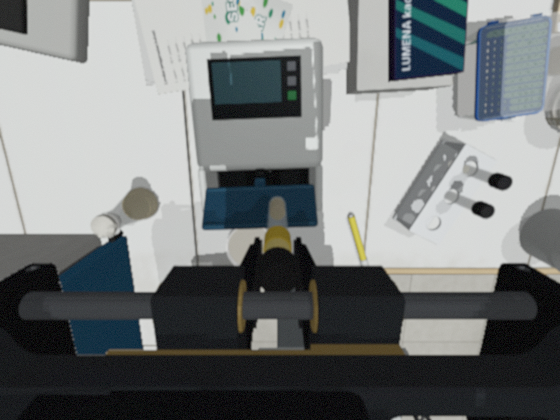

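The picture shows the tube hanging with its foot at pixel (277,205), the flap at (260,207), and the rib and tongue near (261,180). Next I'm measuring the tube lean and the reader axis from this depth image.

Run:
```python
from h import *
P=np.load("w3.npy");im=cv2.imread("pics/w3.png")
C=np.linalg.inv(viewer.get_calibration("wrist")["world_to_cam"])[:3,3];print("cam",C.round())
for a in range(235,345,12):
    m=(P[...,2]>a)&(P[...,2]<a+12)&(np.hypot(P[...,0]-541,P[...,1]-117)<22)
    if m.sum()>10: print("tube",a+6,m.sum(),P[m].mean(0).round(1),np.percentile(P[m],[3,97],axis=0).round(1)[:,:2].tolist())
h=cv2.cvtColor(im,cv2.COLOR_BGR2HSV);b=(h[...,0]>90)&(h[...,0]<115)&(h[...,1]>120)
m=b&(P[...,2]>170)&(P[...,2]<230)&(abs(P[...,1]-138)<80)&(P[...,0]<600)
for x in range(505,575,4):
    q=P[m&(abs(P[...,0]-x)<2)]
    if len(q)>5: print("flap",x,len(q),"z",np.median(q[:,2]).round(1),"y",np.percentile(q[:,1],[1,99]).round(1))
# profile across the bay at columns of y
for y in (85,100,120,132,138,144,156,175,190):
    q=P[(abs(P[...,1]-y)<1.5)&(P[...,0]>505)&(P[...,0]<585)&(P[...,2]<232)];q=q[q[:,0].argsort()]
    k=max(1,len(q)//14); print(y,[(int(a),int(c)) for a,_,c in q[::k]])
cv2.imwrite("pics/w3c.png",cv2.resize(im[155:245,185:335],None,fx=5,fy=5,interpolation=cv2.INTER_CUBIC))
```

```text
cam [619. 116. 514.]
tube 253 54 [552.4 119.6 254. ] [[549.0, 112.6], [554.0, 126.3]]
tube 265 73 [551.6 119.9 265. ] [[547.2, 112.8], [553.4, 126.6]]
tube 277 89 [551.1 119.5 276.9] [[547.1, 112.3], [552.8, 126.4]]
tube 289 99 [550.4 119.5 289.3] [[547.1, 112.5], [552.3, 126.6]]
tube 301 115 [549.9 119.6 301.1] [[545.8, 112.5], [551.6, 126.6]]
tube 313 112 [549.5 119.4 312.5] [[546.2, 112.7], [551.1, 126.0]]
tube 325 144 [549.6 119.6 326.2] [[545.1, 111.1], [551.5, 127.5]]
tube 337 289 [548.1 119.1 337.5] [[542.2, 110.7], [551.0, 127.6]]
tube 349 282 [549.4 119.  348.1] [[543.3, 105.7], [552.3, 132.5]]
flap 513 18 z 224.1 y [168.8 194. ]
flap 517 324 z 223.4 y [ 84.4 194.6]
flap 521 479 z 218.0 y [ 81.5 194.8]
flap 525 435 z 213.8 y [ 81.3 194.9]
flap 529 419 z 209.8 y [ 81.4 195.5]
flap 533 429 z 205.6 y [ 81.1 194.5]
flap 537 422 z 201.4 y [ 81.4 195.7]
flap 541 435 z 197.2 y [ 82.1 195.1]
flap 545 465 z 193.3 y [ 81.9 195.3]
flap 549 338 z 190.7 y [ 81.6 190.5]
flap 553 65 z 185.7 y [ 85.6 144.3]
flap 557 27 z 182.3 y [133.5 144. ]
flap 561 9 z 184.9 y [134.3 141.7]
85 [(514, 222
[... 934 characters left out ...]
, (523, 214), (527, 209), (531, 207), (535, 204), (539, 197), (544, 193), (549, 189), (554, 183), (563, 183), (568, 173), (575, 175), (581, 175)]
156 [(512, 222), (517, 224), (520, 217), (524, 213), (528, 208), (533, 205), (535, 201), (538, 200), (541, 109), (544, 105), (548, 108), (553, 106), (570, 174), (576, 173), (583, 175)]
175 [(511, 222), (516, 223), (518, 216), (522, 214), (527, 210), (531, 204), (534, 110), (537, 198), (540, 195), (544, 109), (547, 190), (552, 111), (568, 175), (574, 176), (581, 175)]
190 [(511, 223), (516, 224), (519, 215), (523, 214), (527, 208), (531, 110), (534, 203), (537, 198), (541, 109), (544, 111), (547, 191), (552, 110), (569, 174), (575, 175), (580, 172)]
```

View pics/w3c.png

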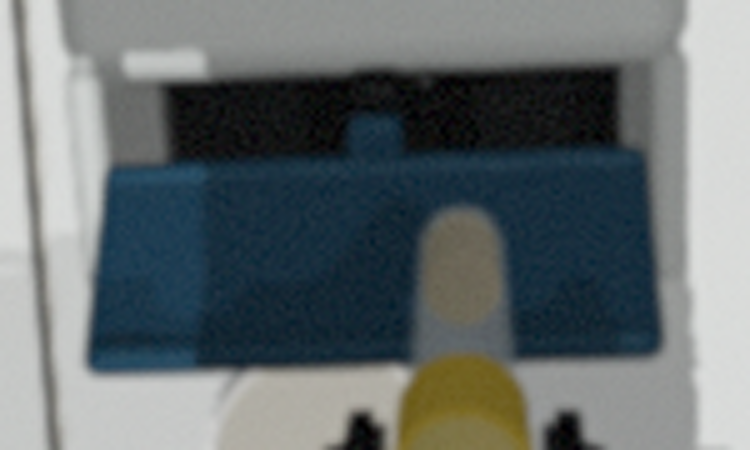

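Both tongue and lip centre on y≈138.7 in this camera. It reads the tube's y 2 mm too high, so the reader axis is at about y=136.5 in the arm's frame. The axis in x is near 551.5, and the foot leans +4 to 5 mm ahead of the TCP. Moving over the axis now.

arm_command --rows '[[[0.008, -0.026, 0], -0.012], [[0.008, -0.026, 0], 0], [[0.008, -0.026, 0], 0], [[0, 0, 0], 0], [[0, 0, 0], 0]]'

```text
t: 8.05
eef_pos: [546.5, 135.7, 344.0]
tcp_rot: [3.141, 0.0, 0.038]
ft_force: [0.1, 0.4, -0.1]
opening: 0.199
grip_force: 30.0
```

arm_command --rows '[[[0, 0, 0.04], 0], [[0, 0, 0.04], 0], [[0, 0, 0.04], 0], [[0, 0, 0.03], 0], [[0, 0, 0.01], 0]]'

```text
t: 8.55
eef_pos: [546.2, 135.3, 302.9]
tcp_rot: [3.141, 0.002, 0.037]
ft_force: [-0.1, 0.8, 0.7]
opening: 0.2
grip_force: 30.0
```

Run:
```python
from h import *
show()
im,d=viewer.read_camera("wrist");P=cloud("wrist",d);np.save("w4.npy",P);s=state()["eef_pos"]
for a in range(204,300,12):
    m=(P[...,2]>a)&(P[...,2]<a+12)&(np.hypot(P[...,0]-s[0]-4,P[...,1]-s[1])<16)
    if m.sum()>10: print("tube",a+6,m.sum(),P[m].mean(0).round(1),np.percentile(P[m],[3,97],axis=0).round(1)[:,:2].tolist())
h=cv2.cvtColor(im[:,:,::-1].copy(),cv2.COLOR_BGR2HSV);b=(h[...,0]>90)&(h[...,0]<115)&(h[...,1]>120)
m=b&(P[...,2]>170)&(P[...,2]<200)&(abs(P[...,1]-138)<80)&(P[...,0]<580)
for x in range(543,572,3):
    q=P[m&(abs(P[...,0]-x)<1.5)]
    if len(q)>5: print("flap",x,len(q),"z",np.median(q[:,2]).round(1),"y",np.percentile(q[:,1],[1,99]).round(1))
m=(d>0)&(abs(P[...,2]-176)<5)&(abs(P[...,1]-138)<25)&(P[...,0]>560)&(P[...,0]<640);print("front edge",np.percentile(P[m][:,0],2))
cv2.imwrite("pics/w4c.png",cv2.resize(im[90:290,160:400,::-1],None,fx=3,fy=3,interpolation=cv2.INTER_CUBIC))
```

```text
{'t': 8.55, 'joints': [0.126, 0.323, 1.589, -0.0, 1.231, 1.659], 'eef_pos': [546.235, 135.331, 302.858], 'tcp_rot': [3.141, 0.002, 0.037], 'ft_force': [-0.064, 0.768, 0.693], 'moment': [0.033, -0.033, 0.037], 'opening': 0.2, 'grip_force': 30.0}
tube 210 40 [557.  137.1 212.1] [[553.8, 129.8], [558.5, 143.8]]
tube 222 74 [556.5 137.1 222.1] [[553.2, 129.9], [558.2, 143.7]]
tube 234 83 [555.8 136.9 234.1] [[551.5, 129.7], [557.7, 144.1]]
tube 246 96 [555.3 136.7 246.1] [[551.8, 129.7], [557.0, 143.7]]
tube 258 118 [554.6 136.9 258.3] [[550.1, 129.5], [556.4, 143.8]]
tube 270 124 [554.3 136.6 270.5] [[551.2, 129.6], [555.9, 143.3]]
tube 282 121 [554.4 136.5 283.8] [[550.2, 128.3], [556.4, 144.6]]
tube 294 284 [553.1 136.5 295.3] [[547.1, 127.8], [555.8, 144.6]]
flap 543 404 z 195.5 y [ 80.2 194.4]
flap 546 370 z 192.5 y [ 80.5 194.6]
flap 549 274 z 190.8 y [ 80.7 183.5]
flap 552 58 z 189.4 y [ 80.7 143.7]
flap 555 38 z 183.6 y [132.3 142.8]
flap 558 21 z 183.8 y [133.3 141.9]
front edge 568.074927220574
```

View pics/w4c.png

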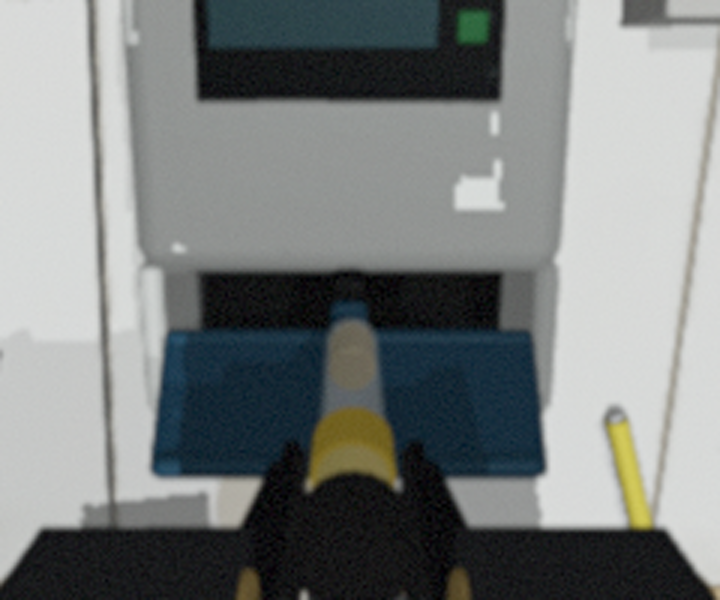

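The tube foot, at crop pixel (350,340), sits over the tongue at (350,310), aligned to within 1 mm in y and on the axis in x. Going down onto the flap in small steps while watching the force.

arm_command --rows '[[[-0.002, -0.003, 0.01], 0], [[0, 0, 0.01], 0], [[0, 0, 0.01], 0], [[0, 0, 0.006], 0], [[0, 0, 0], 0]]'

```text
t: 9.1
eef_pos: [545.9, 136.1, 294.9]
tcp_rot: [3.141, 0.0, 0.037]
ft_force: [0.3, 0.2, -0.5]
opening: 0.199
grip_force: 30.0
```

arm_command --rows '[[[0, 0, 0.004], 0], [[0, 0, 0.004], 0], [[0, 0, 0.004], 0], [[0, 0, 0.004], 0], [[0, 0, 0], 0]]'

```text
t: 9.6
eef_pos: [546.1, 136.2, 291.1]
tcp_rot: [3.141, -0.0, 0.037]
ft_force: [1.5, -1.3, 0.4]
opening: 0.199
grip_force: 30.0
```

arm_command --rows '[[[0, 0, 0.004], 0], [[0, 0, 0.004], 0], [[0, 0, 0.004], 0], [[0, 0, 0.004], 0], [[0, 0, 0], 0]]'

```text
t: 10.1
eef_pos: [545.8, 136.1, 286.7]
tcp_rot: [3.141, 0.001, 0.037]
ft_force: [0.5, 0.3, 0.5]
opening: 0.198
grip_force: 30.0
```

arm_command --rows '[[[0, 0, 0.004], 0], [[0, 0, 0.004], 0], [[0, 0, 0.004], 0], [[0, 0, 0.004], 0], [[0, 0, 0], 0]]'

```text
t: 10.6
eef_pos: [546.0, 136.2, 283.3]
tcp_rot: [3.142, -0.0, 0.037]
ft_force: [0.2, 0.3, 4.5]
opening: 0.196
grip_force: 30.0
```

arm_command --rows '[[[0, 0, 0.004], 0], [[0, 0, 0.004], 0], [[0, 0, 0.004], 0], [[0, 0, 0.004], 0], [[0, 0, 0], 0]]'

```text
t: 11.1
eef_pos: [545.6, 136.1, 278.5]
tcp_rot: [3.141, 0.002, 0.037]
ft_force: [-0.8, 0.0, 0.3]
opening: 0.2
grip_force: 30.0
```

arm_command --rows '[[[0, 0, 0.004], 0], [[0, 0, 0.004], 0], [[0, 0, 0.004], 0], [[0, 0, 0.004], 0], [[0, 0, 0], 0]]'

```text
t: 11.6
eef_pos: [545.9, 136.1, 274.8]
tcp_rot: [3.141, 0.0, 0.037]
ft_force: [-0.2, -1.0, -1.1]
opening: 0.196
grip_force: 30.0
```

Run:
```python
from h import *
show()
im,d=viewer.read_camera("wrist");P=cloud("wrist",d);np.save("w5.npy",P);s=state()["eef_pos"]
for a in range(168,280,12):
    m=(P[...,2]>a)&(P[...,2]<a+12)&(np.hypot(P[...,0]-s[0]-4,P[...,1]-s[1])<16)
    if m.sum()>10: print("tube",a+6,m.sum(),P[m].mean(0).round(1),np.percentile(P[m],[3,97],axis=0).round(1)[:,:2].tolist())
cv2.imwrite("pics/w5c.png",cv2.resize(im[130:330,160:400,::-1],None,fx=3,fy=3,interpolation=cv2.INTER_CUBIC))
for l in ("flap_lip",): print([(np.round(x["position"],1).tolist(),round(x["confidence"],2)) for x in models.mark_of("wrist",l)])
```

```text
{'t': 11.6, 'joints': [0.127, 0.345, 1.633, -0.0, 1.164, 1.661], 'eef_pos': [545.886, 136.142, 274.848], 'tcp_rot': [3.141, 0.0, 0.037], 'ft_force': [-0.174, -0.995, -1.073], 'moment': [-0.002, 0.224, -0.01], 'opening': 0.196, 'grip_force': 30.0}
tube 186 158 [559.9 137.9 185.8] [[553.1, 131.5], [565.4, 143.8]]
tube 198 79 [555.6 137.5 198.3] [[551.5, 130.7], [557.3, 144.4]]
tube 210 84 [555.  137.7 210.2] [[550.9, 130.7], [556.6, 144.7]]
tube 222 101 [554.4 137.5 222.1] [[550.2, 130.4], [556.2, 144.4]]
tube 234 116 [553.9 137.5 234.1] [[549.9, 130.4], [555.7, 144.5]]
tube 246 94 [553.7 137.7 244.5] [[550.8, 131.0], [555.1, 144.0]]
tube 258 176 [553.8 137.2 258.2] [[549.9, 128.9], [555.7, 145.3]]
tube 270 321 [552.3 137.2 270.5] [[546.5, 127.4], [555.9, 146.4]]
tube 282 271 [554.2 136.8 282. ] [[549.8, 123.5], [557.1, 150.4]]
[]
```

View pics/w5c.png

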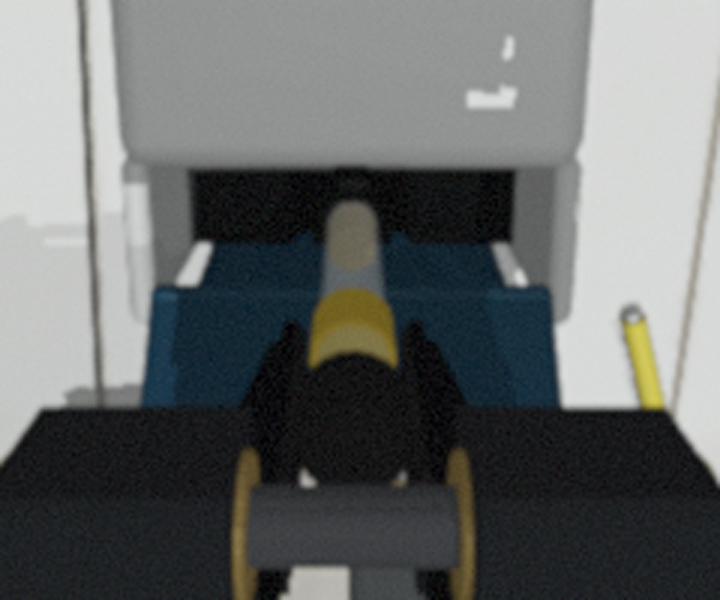

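The flap is wedged open and the foot is in the mouth at crop pixel (352,215), between tongue and rib. I'm lowering along the rib and moving +x to take out the lean.

arm_command --rows '[[[0.0016, 0, 0.018], 0], [[0.0016, 0, 0.018], 0], [[0.0016, 0, 0.018], 0], [[0.0016, 0, 0.018], 0], [[0.0016, 0, 0.01], 0]]'

```text
t: 12.2
eef_pos: [547.8, 136.2, 254.0]
tcp_rot: [3.141, 0.001, 0.037]
ft_force: [-1.7, -0.1, 0.9]
opening: 0.203
grip_force: 30.0
```

arm_command --rows '[[[0.0016, 0, 0.018], 0], [[0.0016, 0, 0.018], 0], [[0.0016, 0, 0.018], 0], [[0.0016, 0, 0.018], 0], [[0.0016, 0, 0.01], 0]]'

```text
t: 12.7
eef_pos: [549.7, 136.3, 233.5]
tcp_rot: [3.141, 0.001, 0.037]
ft_force: [-2.3, 0.5, 1.7]
opening: 0.198
grip_force: 30.0
```

Run:
```python
from h import *
show()
im,d=viewer.read_camera("wrist");P=cloud("wrist",d);np.save("w6.npy",P);s=state()["eef_pos"]
for a in range(150,260,10):
    m=(P[...,2]>a)&(P[...,2]<a+10)&(np.hypot(P[...,0]-s[0]-2,P[...,1]-s[1])<15)
    if m.sum()>10: print("tube",a+5,m.sum(),P[m].mean(0).round(1),np.percentile(P[m],[3,97],axis=0).round(1)[:,:2].tolist())
m=(d>0)&(abs(P[...,2]-176)<5)&(abs(P[...,1]-138)<25)&(P[...,0]>560)&(P[...,0]<640);print("front edge",np.percentile(P[m][:,0],2))
```

```text
{'t': 12.7, 'joints': [0.126, 0.389, 1.681, -0.0, 1.073, 1.66], 'eef_pos': [549.748, 136.272, 233.519], 'tcp_rot': [3.141, 0.001, 0.037], 'ft_force': [-2.329, 0.454, 1.721], 'moment': [0.026, 0.74, -0.022], 'opening': 0.198, 'grip_force': 30.0}
tube 165 15 [556.6 134.5 166.3] [[552.4, 130.1], [565.6, 144.2]]
tube 175 52 [558.  136.1 175.9] [[550.7, 129.6], [566.6, 144.5]]
tube 185 241 [560.4 137.8 184.8] [[553.1, 131.4], [566.3, 143.9]]
tube 195 95 [555.3 137.2 195.2] [[552.1, 130.1], [557.0, 144.0]]
tube 205 67 [555.4 137.1 203.5] [[552.5, 130.4], [557.0, 143.7]]
tube 215 129 [556.1 137.4 215.3] [[552.3, 129.3], [557.9, 145.0]]
tube 225 237 [555.  137.1 226.1] [[549.0, 128.6], [557.8, 145.5]]
tube 235 198 [556.  136.3 234.7] [[550.2, 124.9], [560.7, 148.4]]
tube 245 233 [557.7 136.2 246.4] [[552.9, 124.9], [560.9, 148.4]]
tube 255 412 [557.  136.6 255.3] [[552.3, 125.1], [560.8, 148.0]]
front edge 568.2019928772389
```

arm_command --rows '[[[0.002, 0, 0.012], 0], [[0.002, 0, 0.012], 0], [[0.002, 0, 0.012], 0], [[0.002, 0, 0.012], 0], [[0.002, 0, 0.006], 0]]'

```text
t: 13.25
eef_pos: [552.3, 136.4, 220.2]
tcp_rot: [3.141, 0.001, 0.037]
ft_force: [-3.3, 0.5, 1.4]
opening: 0.199
grip_force: 30.0
```

arm_command --rows '[[[0, 0, 0.01], 0], [[0, 0, 0.01], 0], [[0, 0, 0.01], 0], [[0, 0, 0.01], 0], [[0, 0, 0.004], 0]]'

```text
t: 13.75
eef_pos: [552.3, 136.4, 209.3]
tcp_rot: [3.141, 0.0, 0.037]
ft_force: [-3.9, 0.3, 2.8]
opening: 0.197
grip_force: 30.0
```

arm_command --rows '[[[-0.001, 0, 0.01], 0], [[-0.001, 0, 0.01], 0], [[-0.001, 0, 0.01], 0], [[0, 0, 0.01], 0], [[0, 0, 0.004], 0]]'

```text
t: 14.25
eef_pos: [551.7, 136.4, 198.3]
tcp_rot: [3.141, 0.0, 0.037]
ft_force: [-4.5, 0.1, 1.5]
opening: 0.2
grip_force: 30.0
```

arm_command --rows '[[[0, 0, 0.01], 0], [[0, 0, 0.01], 0], [[0, 0, 0.01], 0], [[0, 0, 0.01], 0], [[0, 0, 0.004], 0]]'

```text
t: 14.75
eef_pos: [551.3, 136.4, 187.2]
tcp_rot: [3.141, 0.001, 0.037]
ft_force: [-6.6, -0.2, 1.9]
opening: 0.202
grip_force: 30.0
```

arm_command --rows '[[[-0.002, 0, 0.008], 0], [[-0.002, 0, 0.008], 0], [[0, 0, 0.008], 0], [[0, 0, 0.008], 0], [[0, 0, 0.004], 0]]'

```text
t: 15.25
eef_pos: [550.7, 136.3, 178.4]
tcp_rot: [3.141, 0.0, 0.037]
ft_force: [-2.9, -0.5, 1.5]
opening: 0.197
grip_force: 30.0
```

Run:
```python
from h import *
show()
im,d=viewer.read_camera("wrist");P=cloud("wrist",d);s=state()["eef_pos"]
cv2.imwrite("pics/w7c.png",cv2.resize(im[130:330,160:400,::-1],None,fx=3,fy=3,interpolation=cv2.INTER_CUBIC))
for a in range(175,215,8):
    m=(P[...,2]>a)&(P[...,2]<a+8)&(np.hypot(P[...,0]-s[0]-2,P[...,1]-s[1])<11)
    if m.sum()>10: print("tube",a+4,m.sum(),P[m].mean(0).round(1),np.percentile(P[m],[3,97],axis=0).round(1)[:,:2].tolist())
```

```text
{'t': 15.25, 'joints': [0.126, 0.45, 1.745, -0.0, 0.947, 1.66], 'eef_pos': [550.705, 136.317, 178.369], 'tcp_rot': [3.141, 0.0, 0.037], 'ft_force': [-2.935, -0.481, 1.496], 'moment': [-0.033, 0.755, -0.011], 'opening': 0.197, 'grip_force': 30.0}
tube 179 106 [554.  137.3 179.2] [[550.0, 127.6], [556.1, 146.6]]
tube 187 187 [559.5 137.2 186.4] [[553.6, 127.8], [563.2, 146.6]]
tube 195 204 [557.  137.1 195.3] [[553.1, 127.9], [558.9, 146.1]]
tube 203 282 [556.7 137.3 203.5] [[552.5, 127.9], [559.0, 146.4]]
tube 211 872 [550.6 136.8 208.3] [[543.7, 127.9], [557.7, 145.6]]
```

View pics/w7c.png

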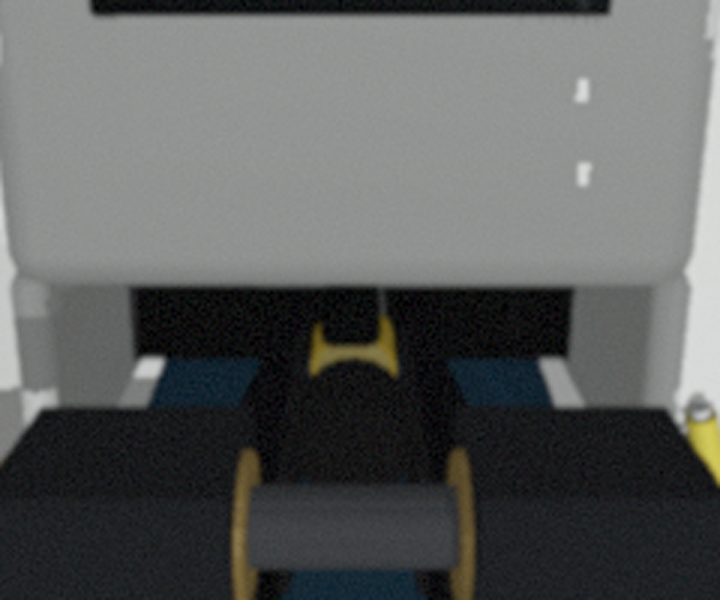

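Cap and band are just above the mouth, crop (352,350), and the tube is on the axis. It enters the pocket with only small forces. Lowering to the start of the stop's range.

arm_command --rows '[[[0, 0, 0.012], 0], [[0, 0, 0.012], 0], [[0, 0, 0.012], 0], [[0, 0, 0.012], 0], [[0, 0, 0.008], 0]]'

```text
t: 15.8
eef_pos: [550.3, 136.3, 164.2]
tcp_rot: [3.141, 0.001, 0.037]
ft_force: [-6.0, 0.5, 2.4]
opening: 0.197
grip_force: 30.0
```

arm_command --rows '[[[0, 0, 0.01], 0], [[0, 0, 0.01], 0], [[0, 0, 0.01], 0], [[0, 0, 0.01], 0], [[0, 0, 0.004], 0]]'

```text
t: 16.3
eef_pos: [550.1, 136.3, 153.2]
tcp_rot: [3.141, 0.001, 0.037]
ft_force: [-6.5, 1.1, 2.8]
opening: 0.199
grip_force: 30.0
```

arm_command --rows '[[[-0.002, 0, 0.006], 0], [[-0.001, 0, 0.006], 0], [[0, 0, 0.006], 0], [[0, 0, 0.006], 0], [[0, 0, 0], 0]]'

```text
t: 16.8
eef_pos: [550.0, 136.3, 147.3]
tcp_rot: [3.141, 0.0, 0.037]
ft_force: [-2.1, -0.5, -1.7]
opening: 0.197
grip_force: 30.6
```

arm_command --rows '[[[0, 0, 0.002], 0], [[0, 0, 0.002], 0], [[0, 0, 0.002], 0], [[0, 0, 0], 0], [[0, 0, 0], 0]]'

```text
t: 17.3
eef_pos: [550.1, 136.3, 146.1]
tcp_rot: [3.142, -0.0, 0.037]
ft_force: [-3.2, -0.3, 0.1]
opening: 0.2
grip_force: 30.6
```

arm_command --rows '[[[0, 0, 0.002], 0], [[0, 0, 0.002], 0], [[0, 0, 0.002], 0], [[0, 0, 0], 0], [[0, 0, 0], 0]]'

```text
t: 17.8
eef_pos: [550.0, 136.3, 144.5]
tcp_rot: [3.142, -0.0, 0.037]
ft_force: [-1.3, -1.6, 0.7]
opening: 0.196
grip_force: 30.6
```

arm_command --rows '[[[0, 0, 0.002], 0], [[0, 0, 0.002], 0], [[0, 0, 0.002], 0], [[0, 0, 0], 0], [[0, 0, 0], 0]]'

```text
t: 18.3
eef_pos: [550.0, 136.3, 143.0]
tcp_rot: [3.141, -0.0, 0.037]
ft_force: [-1.3, 0.6, 0.0]
opening: 0.201
grip_force: 30.6
```

arm_command --rows '[[[0, 0, 0.002], 0], [[0, 0, 0.002], 0], [[0, 0, 0.002], 0], [[0, 0, 0], 0], [[0, 0, 0], 0]]'

```text
t: 18.8
eef_pos: [550.0, 136.3, 141.5]
tcp_rot: [3.142, -0.0, 0.037]
ft_force: [-0.4, -1.0, 0.5]
opening: 0.195
grip_force: 30.6
```

arm_command --rows '[[[0, 0, 0.002], 0], [[0, 0, 0.002], 0], [[0, 0, 0.002], 0], [[0, 0, 0], 0], [[0, 0, 0], 0]]'

```text
t: 19.3
eef_pos: [550.0, 136.3, 140.0]
tcp_rot: [3.142, 0.0, 0.037]
ft_force: [-0.9, 0.6, 0.8]
opening: 0.2
grip_force: 30.6
```

arm_command --rows '[[[0, 0, 0.002], 0], [[0, 0, 0.002], 0], [[0, 0, 0.002], 0], [[0, 0, 0], 0], [[0, 0, 0], 0]]'

```text
t: 19.8
eef_pos: [550.0, 136.3, 138.5]
tcp_rot: [3.142, 0.0, 0.037]
ft_force: [-1.0, -0.6, 0.3]
opening: 0.198
grip_force: 30.6
```

arm_command --rows '[[[0, 0, 0.002], 0], [[0, 0, 0.002], 0], [[0, 0, 0.002], 0], [[0, 0, 0], 0], [[0, 0, 0], 0]]'

```text
t: 20.3
eef_pos: [550.0, 136.3, 137.0]
tcp_rot: [3.141, 0.0, 0.037]
ft_force: [-0.6, 0.5, -1.4]
opening: 0.199
grip_force: 30.6
```

arm_command --rows '[[[0, 0, 0.002], 0], [[0, 0, 0.002], 0], [[0, 0, 0.002], 0], [[0, 0, 0], 0], [[0, 0, 0], 0]]'

```text
t: 20.8
eef_pos: [550.0, 136.3, 135.6]
tcp_rot: [3.142, 0.0, 0.037]
ft_force: [0.7, -0.2, -0.5]
opening: 0.201
grip_force: 30.6
```

arm_command --rows '[[[0, 0, 0.002], 0], [[0, 0, 0.002], 0], [[0, 0, 0.002], 0], [[0, 0, 0], 0], [[0, 0, 0], 0]]'

```text
t: 21.3
eef_pos: [550.1, 136.4, 134.9]
tcp_rot: [3.142, -0.001, 0.037]
ft_force: [-3.3, -0.3, 8.5]
opening: 0.198
grip_force: 30.6
```

arm_command --rows '[[[0, 0, 0.001], 0], [[0, 0, 0], 0], [[0, 0, 0], 0], [[0, 0, 0], 0], [[0, 0, 0], 0]]'

```text
t: 21.8
eef_pos: [550.1, 136.3, 134.8]
tcp_rot: [-3.142, -0.001, 0.037]
ft_force: [-4.1, -1.0, 10.7]
opening: 0.199
grip_force: 30.7
```

The force rises with almost no further travel (10.7 N), so the tube is standing on the stop. Releasing.

arm_command --rows '[[[0, 0, 0], 0], [[0, 0, 0], 0], [[0, 0, 0], 0], [[0, 0, 0], 0], [[0, 0, 0], 0]]' --claw 0.4

```text
t: 22.3
eef_pos: [550.0, 136.3, 133.7]
tcp_rot: [3.142, 0.0, 0.037]
ft_force: [1.4, 0.7, -0.5]
opening: 0.4
grip_force: 0.6
```

arm_command --rows '[[[0, 0, 0], 0], [[0, 0, 0], 0], [[0, 0, 0], 0], [[0, 0, 0], 0], [[0, 0, 0], 0]]'

```text
t: 22.8
eef_pos: [550.0, 136.3, 133.8]
tcp_rot: [3.141, 0.0, 0.037]
ft_force: [1.7, -0.5, 0.1]
opening: 0.396
grip_force: 0.6
```

arm_command --rows '[[[0, 0, -0.02], 0], [[0, 0, -0.04], 0], [[0, 0, -0.04], 0], [[0, 0, -0.04], 0], [[0, 0, -0.04], 0]]'

```text
t: 23.3
eef_pos: [550.1, 136.3, 180.1]
tcp_rot: [-3.142, -0.001, 0.037]
ft_force: [1.6, -0.1, -0.7]
opening: 0.397
grip_force: 0.6
```

arm_command --rows '[[[0, 0, -0.06], 0], [[0, 0, -0.1], 0], [[0, 0, -0.12], 0], [[0, 0, -0.12], 0], [[0, 0, -0.1], 0]]'

```text
t: 23.8
eef_pos: [549.6, 136.3, 306.3]
tcp_rot: [-3.142, -0.001, 0.037]
ft_force: [-0.6, -0.0, 0.9]
opening: 0.402
grip_force: 0.0
```

arm_command --rows '[[[0, 0, -0.04], 0], [[0, 0, 0], 0], [[0, 0, 0], 0], [[0, 0, 0], 0], [[0, 0, 0], 0]]'

```text
t: 24.3
eef_pos: [549.7, 136.2, 312.8]
tcp_rot: [3.141, 0.002, 0.037]
ft_force: [1.0, 0.4, -0.0]
opening: 0.398
grip_force: 0.0
```

Run:
```python
from h import *
show()
im,d=viewer.read_camera("wrist");P=cloud("wrist",d)
cv2.imwrite("pics/w8c.png",cv2.resize(im[100:300,140:380,::-1],None,fx=3,fy=3,interpolation=cv2.INTER_CUBIC))
for l in ("flap_lip","flap_edge","tube_mid"): print(l,[(np.round(x["position"],1).tolist(),round(x["confidence"],2)) for x in models.mark_of("wrist",l)])
q=P[(P[...,2]>185)&(P[...,2]<232)&(abs(P[...,1]-160)<25)&(P[...,0]<560)&(P[...,0]>470)]
for z in range(190,226,5):
    r=q[abs(q[:,2]-z)<2.5]; print(z,len(r),np.median(r[:,0]).round(1) if len(r) else 0)
```

```text
{'t': 24.3, 'joints': [0.126, 0.322, 1.565, -0.0, 1.257, 1.66], 'eef_pos': [549.734, 136.245, 312.79], 'tcp_rot': [3.141, 0.002, 0.037], 'ft_force': [1.03, 0.365, -0.033], 'moment': [0.02, 0.054, -0.032], 'opening': 0.398, 'grip_force': 0.0}
flap_lip [([543.8, 133.9, 175.1], 0.69)]
flap_edge [([553.3, 138.3, 184.7], 0.93)]
tube_mid [([547.3, 132.3, 100.3], 0.65)]
190 254 547.4
195 314 542.6
200 322 537.8
205 329 532.9
210 336 528.1
215 344 523.3
220 198 519.7
225 275 516.4
```

View pics/w8c.png

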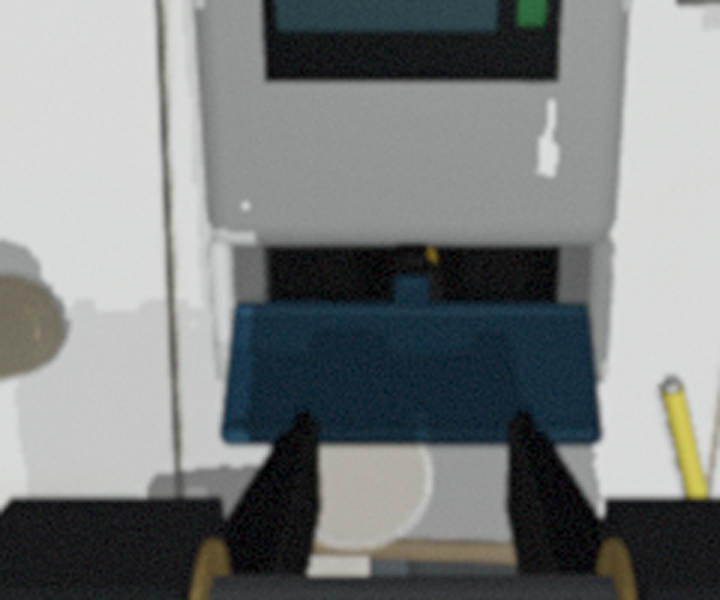

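The flap, crop (410,370), is fully shut: its profile matches the first measurement (x≈538 at z=200 both times). The tube's band shows inside the bay at (432,255), and the gripper is clear. Handing in.

```bash
python3 -c "
from cell import env
print(env.job_done())"
```

```text
the job is handed in; nothing more can be done
None
```

The yellow-band tube is standing on the stop inside the reader with the flap shut over it, the other tubes, jar and flask were not touched, and the job was handed in at about 24 s; no verdict was returned.

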